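Draw out the tumbler tray

ROBOT

A 7-joint arm with a two-finger parallel gripper is mounted at the origin on the work surface. World frame = base frame: x ahead of the robot, y to its left, z up, the work surface at z = 0. Lengths are in m, angles in rad, forces in N, time in s.
With the tool pointing down it reaches from about 0.425 to 0.875 m from the base axis. Payload 8.4 kg.
Tool frame: the origin (TCP) lies at the very end of the fingers, on their centre line; the grasp point (between the pads) lies 19 mm behind it; z points along the fingers, y is the direction in which the jaws open and shut (so a half turn about z gives the same grasp; the last joint's range is limited). The gripper opens to 85 mm and grips with 20 to 120 N. Pads are 22 mm wide; open, the fingers measure 114 mm over their backs; the gripper's body (76 mm by 85 mm) begins 54 mm behind the grasp point. The pads swing forward as they close: fully open they stand 13 mm farther back than shut.
Start: joints at [-1.228, 0.333, 0.04, 1.465, -0.013, 1.343, -0.059], TCP at [0.278, 0.588, 0.231] pointing down, gripper open.
Joint ranges: [-2.58, 2.58], [-0.38, 2.09], [-1.3, 1.39], [0.25, 2.4], [-1.5, 4.64], [0.08, 2.09], [-2.65, 2.65]. Speed limits (rad/s): [2.22, 2.22, 2.79, 2.79, 3.14, 3.14, 3.14].

INTERFACE

Orientations are given as a unit quaternion [x, y, z, w].
In Python, from cell import ctrl gives the robot as it stands.
- The arm moves only by the shell command python3 -m inch 'ROWS' [OPENING] [FORCE]. ROWS is JSON, a list that holds one entry, the list of rows, each a list of 4 numbers: the shift along the tool's x, y, z in m, then the turn about the tool's z in rad. A call has exactly 10 rows; each row shifts and turns the pose as measured when the row begins, along the tool's axes as they then stand; what a row does not reach is not made up. A row lasts 1/10 s, in which the tool goes at most 50 mm and 8.59 degrees, less where a joint would pass 70% of its speed; a pose out of reach is approached as far as the arm can. A call is refused whole if a number of a shift passes 0.05 or a number of a turn 0.15, either way. A call with a gripper value outside its range is refused whole. OPENING is the opening in per cent of the stroke, from 0 (shut) to 100 (fully open), set as the call begins (- or left out, the last holds). The fingers move at their own pace and stop on an object; FORCE is the grip in N (left out, the last holds). Time passes only in rows, so rows that do not move let the fingers close, or fill a call up. It gives the time, the measured TCP pose, the force and the opening at its end, in the units of the state.
- ctrl.get_obs(): the state, without advancing time (a new reading comes with each control period).
- ctrl.snapshot(name): name is "scene" or "top" or "wrist"; returns a dict with "pixels" (420x560x3 uint8, red, green, blue), "fovy" (degrees; the focal length in pixels is half the picture's height over the tangent of half this angle, whatever the lens; pixels are square), "cx", "cy" (the principal point, pixels), "extrinsics" (4x4, takes a point from world to camera coordinates). Camera axes: x right, y down, z forward; pixel columns grow to the right and rows downward; lengths in m; the calibration is good to about 2 mm. A picture is of the moment at which its call begins. There is no depth.
- ctrl.hand_in(): hands the job in, once; it reports no verdict.
The state is a dict: "time": time; "q": joint angles; "qvel": joint speeds; "tau": joint torques, N m; "tcp_pos": TCP position; "orientation": TCP orientation; "wrist_force": force on the tool from outside, world axes, zero at the start; "moment": the same for the moment, N m; "width": opening from 0.0 (shut) to 1.0 (fully open).
Only numpy, scipy, OpenCV 4.12 (cv2) and the standard library are available. Lean on these libraries where they do the work, as an engineer would, in place of code of your own. Each camera call takes 0.05 s, during which the arm holds its last target. There are 200 camera calls.

TASK

The tray with the two small steel bowls was left part open: first push it fully home with a fingertip, then hook a fingertip behind the front lip of the tray with the four glass tumblers and gently draw that tray all the way out to its stop, and leave it so, with the fingers clear. Pinch or lift nothing, do not touch the tumblers or the bowls, keep them standing in their trays, and leave everything else on the ledge where it is.

Things in the scene. Friction and masses are not known exactly. Their poses are not given: they have to be found in the camera images.
- glass_unit: The pull-out unit with the four glass tumblers. Fixed base with rails, 180 x 280 mm, the tray on it; a wire rack 152 mm high over the rear part only, from 155 mm behind the closed tray's outer front face. Origin on the work surface mid unit, x to the rear, y left, z up. Both units look alike but for their contents and may stand left or right.
- glass_tray (a joint): Aluminium tray 152 mm wide, 280 long; floor 16 mm, side walls 36 mm above the work surface. Behind the front lip 93 mm of bare floor to a low rib (top at 24 mm), contents behind it. Slides level, 2 N friction, stays where left. In m: 0 = fully home (rear stop), 0.10 = fully out (front stop), along the unit's -x, towards the robot. Holds the tumblers; starts at 0 to 0.012.
- glass_lip_top (a point): Point in the middle of the top edge of the front of the tumbler tray, 50 mm above the work surface, halfway through its 10 mm thickness (inner face 5 mm to the rear, outer face 5 mm to the front; the outer half ends 4 mm lower); it moves with the tray; x points to the rear along the rails, y along the lip.
- bowl_unit: The pull-out unit with the two steel bowls. Fixed base with rails, 180 x 280 mm, the tray on it; a wire rack 152 mm high over the rear part only, from 155 mm behind the closed tray's outer front face. Origin on the work surface mid unit, x to the rear, y left, z up. Both units look alike but for their contents and may stand left or right.
- bowl_tray (a joint): Aluminium tray 152 mm wide, 280 long; floor 16 mm, side walls 36 mm above the work surface. Behind the front lip 93 mm of bare floor to a low rib (top at 24 mm), contents behind it. Slides level, 2 N friction, stays where left. In m: 0 = fully home (rear stop), 0.10 = fully out (front stop), along the unit's -x, towards the robot. Holds the bowls; starts at 0.04 to 0.08.
- bowl_lip_top (a point): Point in the middle of the top edge of the front of the bowl tray, 50 mm above the work surface, halfway through its 10 mm thickness (inner face 5 mm to the rear, outer face 5 mm to the front; the outer half ends 4 mm lower); it moves with the tray; x points to the rear along the rails, y along the lip.
- tumbler1: One of four ribbed clear glass tumblers, 58 mm across and 88 mm tall, standing two by two in the rear of the tumbler tray; origin in the middle of its underside, z up.
- tumbler2: One of four ribbed clear glass tumblers, 58 mm across and 88 mm tall, standing two by two in the rear of the tumbler tray; origin in the middle of its underside, z up.
- tumbler3: One of four ribbed clear glass tumblers, 58 mm across and 88 mm tall, standing two by two in the rear of the tumbler tray; origin in the middle of its underside, z up.
- tumbler4: One of four ribbed clear glass tumblers, 58 mm across and 88 mm tall, standing two by two in the rear of the tumbler tray; origin in the middle of its underside, z up.
- katori1: One of two small steel bowls, 66 mm across and 34 mm tall, side by side in the bowl tray behind the rib; origin in the middle of its underside, z up.
- katori2: One of two small steel bowls, 66 mm across and 34 mm tall, side by side in the bowl tray behind the rib; origin in the middle of its underside, z up.
- canister: Red plastic canister, lid closed, 80 mm across, 122 mm tall, standing between the units; origin in the middle of its underside. Leave alone.
- wooden_spoon: Small wooden spoon, 190 mm long, lying along its x between the units, nearer the robot; origin under its middle. Leave alone.
- round_tray: Round stainless steel tray, 268 mm across, 16 mm high, at the left; origin under its middle. Leave alone.
- saucepan: Aluminium saucepan, 150 mm across, 80 mm tall, standing on the round tray, its flat handle along its +y, 203 mm from its axis to the end; origin under its middle. Leave alone.
- strainer: Steel tea strainer, 72 mm across, 30 mm tall, wire handle along its +x to 154 mm, at the right; origin under its middle. Leave alone.
There are look-alikes about, which are no part of the job. What is shaped like the tumbler1 but brown or green is not meant.

How it is judged:
By the outcome, as a careful person would: the job done as asked, in the order asked, and still so for the second after the job is handed in, with the robot touching nothing.
It also fails if it takes over 48 s, if anything falls off the work surface, if the arm or the gripper's body presses on something with over 40 N, if the wrist force passes 120 N, or if a joint passes its speed limit or range.

## Working session

There is one attempt and no reset: what is moved stays moved. The work goes in short steps, Python scripts to look and compute and a shell command to move; the robot and the scene stay as the last step left them, time stands still between calls to the robot, and variables do not carry over. Pictures are saved under pics/ and viewed, about 8 in all and at most 12, crops included, and the job is handed in when it is done.

```bash
mkdir -p pics
python3 - <<'E'
from cell import ctrl
import cv2,numpy as np
np.set_printoptions(precision=4,suppress=True)
for n in("scene","top"):
    s=ctrl.snapshot(n); cv2.imwrite(f"pics/{n}1.png",s["pixels"][:,:,::-1]); print(n,s["fovy"],s["cx"],s["cy"],s["extrinsics"])
o=ctrl.get_obs();print(o)
E
```

```text
scene 57.090222621816366 281.1114132677569 202.57965438303037 [[-0.8522  0.523   0.011   0.4917]
 [ 0.407   0.6761 -0.6142 -0.2311]
 [-0.3287 -0.519  -0.7891  1.4785]
 [ 0.      0.      0.      1.    ]]
top 53.58638770464781 277.25415172298347 213.19909086531655 [[ 0.0012 -1.     -0.0077  0.0361]
 [-0.9989 -0.0009 -0.0464  0.6021]
 [ 0.0464  0.0077 -0.9989  1.3597]
 [ 0.      0.      0.      1.    ]]
{'time': 0.1, 'q': array([-1.2282,  0.3339,  0.0399,  1.4662, -0.0134,  1.3433, -0.0585]), 'qvel': array([-0.0015, -0.0018,  0.0017, -0.0027, -0.001 , -0.0008, -0.0005]), 'tau': array([  0.0048, -66.0016,   1.3707, -40.6477,   0.0171,   0.0086,
         0.    ]), 'tcp_pos': array([0.2778, 0.5872, 0.2305]), 'orientation': array([ 0.2191,  0.9757, -0.0007, -0.0001]), 'wrist_force': array([0.3158, 0.1922, 0.2402]), 'moment': array([-0.0086,  0.0168, -0.0243]), 'width': 1.0006527559744722}
```

View pics/top1.png

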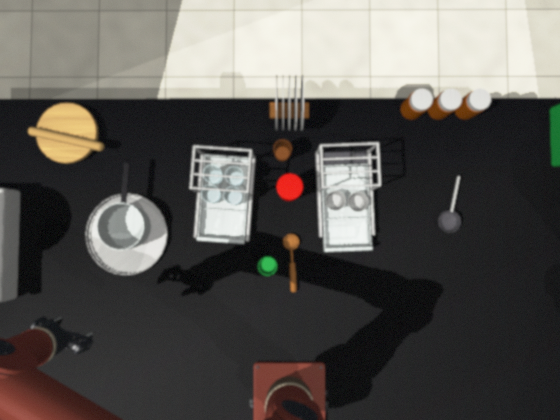

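View pics/scene1.png

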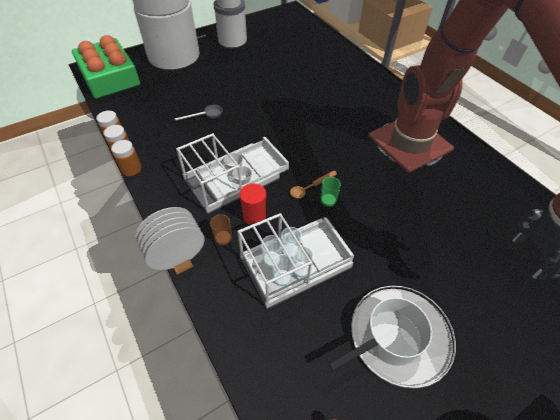

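Top view: the tumbler unit is on the left, with its front lip near (222,240). The bowl unit is on the right, part open, lip near (348,248). The green tumbler (267,266) and spoon (292,265) stand between them. I'll enlarge both lips.

```bash
cat > h.py <<'E'
import numpy as np,cv2
from cell import ctrl
np.set_printoptions(precision=4,suppress=True)
def ray(s,u,v,z):
    f=210/np.tan(np.radians(s["fovy"])/2);E=s["extrinsics"];R=E[:3,:3];c=-R.T@E[:3,3]
    d=R.T@np.array([(u-s["cx"])/f,(v-s["cy"])/f,1]);return c+d*(z-c[2])/d[2]
def proj(s,p):
    f=210/np.tan(np.radians(s["fovy"])/2);E=s["extrinsics"];q=E[:3,:3]@np.array(p)+E[:3,3]
    return q[:2]/q[2]*f+[s["cx"],s["cy"]]
E
python3 - <<'E'
from h import *
s=ctrl.snapshot("top");im=s["pixels"][:,:,::-1]
c=im[135:260,180:390]
c=cv2.resize(c,None,fx=3.8,fy=3.8,interpolation=cv2.INTER_CUBIC);cv2.imwrite("pics/top2.png",c)
E
```

```text
(no output)
```

View pics/top2.png

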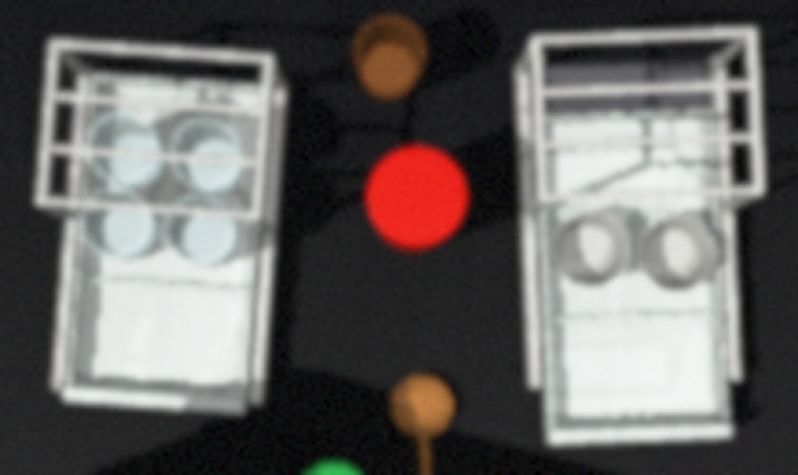

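Crop (×3.8, offset 180,135): the tumbler lip runs (66,396)–(246,406), the bowl lip (549,436)–(733,430). The canister, spoon bowl and green tumbler lie between the units.

Run:
```python
from h import *
s=ctrl.snapshot("top")
P=lambda x,y,z:ray(s,180+(x+.5)/3.8-.5,135+(y+.5)/3.8-.5,z)
for n,a,b in(("glass",(64,396),(246,407)),("bowl",(549,436),(733,430))):
    A,B=P(*a,.049),P(*b,.049);d=A-B;yaw=np.arctan2(-d[0],d[1]);print(n,A,B,(A+B)/2,np.linalg.norm(d),"yaw",yaw)
# rails left/right edge front corners; rack rear/front top corners z=.152
for n,q in(("glass",[(50,40),(275,57),(38,205),(258,217)]),("bowl",[(533,37),(755,30),(543,202),(763,190)])):
    Q=[P(*p,.150) for p in q];print(n,*Q)
    for i,j in((0,1),(2,3)):
        d=Q[i]-Q[j];print("yaw",np.arctan2(-d[0],d[1]),np.linalg.norm(d))
    for i,j in((0,2),(1,3)):
        d=Q[i]-Q[j];print("yawx",np.arctan2(d[1],d[0]))
print("rails front glass",P(55,388,.03),P(262,402,.03),"bowl",P(533,386,.03),P(738,380,.03))
print("green",ray(s,267,264,.088),"spoon bowl",P(422,405,.02),"end",ray(s,294,291,.01))
```

```text
glass [0.5176 0.2961 0.049 ] [0.5086 0.1419 0.049 ] [0.5131 0.219  0.049 ] 0.1544026065664361 yaw -0.05879567972952114
bowl [ 0.4845 -0.1138  0.049 ] [ 0.4898 -0.2687  0.049 ] [ 0.4872 -0.1913  0.049 ] 0.15500732467789852 yaw 0.03405524131973254
glass [0.8001 0.2897 0.15  ] [0.7865 0.1116 0.15  ] [0.6692 0.2977 0.15  ] [0.6598 0.1245 0.15  ]
yaw -0.07628580938760245 0.17853398391804995
yaw -0.05416838779865237 0.1734784522560155
yawx -0.061465353616411075
yawx -0.1010469300677317
bowl [ 0.8023 -0.0919  0.15  ] [ 0.8078 -0.2667  0.15  ] [ 0.6717 -0.0993  0.15  ] [ 0.6812 -0.2717  0.15  ]
yaw 0.03140456946079667 0.17491848476257305
yaw 0.0551322763164865 0.17270513962551223
yawx 0.05643340013771358
yawx 0.03939791999485549
rails front glass [0.5242 0.3077 0.03  ] [0.5124 0.1299 0.03  ] bowl [ 0.5264 -0.1023  0.03  ] [ 0.5318 -0.2776  0.03  ]
green [0.4405 0.0678 0.088 ] spoon bowl [ 0.5098 -0.0075  0.02  ] end [ 0.3465 -0.0186  0.01  ]
```

Bowl tray yaw is about +0.04, lip at (0.487,-0.191). Glass tray yaw is about -0.062, lip at (0.513,0.219). First I close the fingers and turn so tool y lies along the lip.

```bash
cat >> h.py <<'E'
def rel(p=None):
    from scipy.spatial.transform import Rotation as R
    o=ctrl.get_obs();r=R.from_quat(o["orientation"]).as_matrix()
    print("t",round(o["time"],2),"tcp",o["tcp_pos"],"ytool yaw-90",np.arctan2(r[1,1],r[0,1])-np.pi/2,"ztool",r[:,2],"F",o["wrist_force"],"w",round(o["width"],3))
    if p is not None: print("shift",r.T@(np.array(p)-o["tcp_pos"]))
E
python3 -m inch '[[[0,0,0,-0.12],[0,0,0,-0.12],[0,0,0,-0.12],[0,0,0,-0.12],[0,0,0,0],[0,0,0,0],[0,0,0,0],[0,0,0,0],[0,0,0,0],[0,0,0,0]]]' 0
python3 -c "
from h import *
rel([.52,.2,.23]);rel([.43,-.193,.2])"
```

```text
time: 1.2
tcp_pos: [0.2774, 0.5866, 0.2289]
orientation: [-0.023, 1.0, -0.002, -0.001]
wrist_force: [-0.2, 0.2, -0.2]
width: -0.004
t 1.2 tcp [0.2774 0.5866 0.2289] ytool yaw-90 0.04568073735961953 ztool [-0.0015 -0.004  -1.    ] F [-0.2333  0.2022 -0.1523] w -0.004
shift [-0.2247 -0.3972  0.0001]
t 1.2 tcp [0.2774 0.5866 0.2289] ytool yaw-90 0.04568073735961953 ztool [-0.0015 -0.004  -1.    ] F [-0.2333  0.2022 -0.1523] w -0.004
shift [-0.1169 -0.7856  0.0318]
```

```bash
python3 -m inch '[[[-0.023,-0.04,0,0],[-0.023,-0.04,0,0],[-0.023,-0.04,0,0],[-0.023,-0.04,0,0],[-0.023,-0.04,0,0],[-0.023,-0.04,0,0],[-0.023,-0.04,0,0],[-0.023,-0.04,0,0],[-0.023,-0.04,0,0],[-0.023,-0.04,0,0]]]'
python3 -c "
from h import *
rel([.44,-.193,.2])"
```

```text
time: 2.2
tcp_pos: [0.5292, 0.1911, 0.2295]
orientation: [-0.028, 1.0, 0.001, -0.001]
wrist_force: [1.9, 0.9, 0.2]
width: 0.002
t 2.2 tcp [0.5292 0.1911 0.2295] ytool yaw-90 0.05573441414091196 ztool [-0.0014  0.0016 -1.    ] F [1.9218 0.9143 0.1509] w 0.002
shift [ 0.1105 -0.3786  0.029 ]
```

```bash
python3 -m inch '[[[0.011,-0.043,0,0],[0.011,-0.043,0,0],[0.011,-0.043,0,0],[0.011,-0.043,0,0],[0.011,-0.043,0,0],[0.012,-0.043,0,0],[0.012,-0.043,0,0],[0.012,-0.043,0,0.01],[0.012,-0.03,0,0],[0,0,0,0]]]'
python3 - <<'E'
from h import *
rel([.44,-.193,.036])
s=ctrl.snapshot("wrist");cv2.imwrite("pics/w1.png",s["pixels"][:,:,::-1])
print(proj(s,[.487,-.191,.05]),s["fovy"],s["extrinsics"])
t=ctrl.snapshot("top");print(proj(t,[.44,-.193,.036]))
E
```

```text
time: 3.2
tcp_pos: [0.442, -0.2102, 0.2308]
orientation: [-0.014, 1.0, 0.001, 0.003]
wrist_force: [0.1, -0.5, 0.4]
width: 0.001
t 3.2 tcp [ 0.442  -0.2102  0.2308] ytool yaw-90 0.02892289384340252 ztool [ 0.0064  0.0012 -1.    ] F [ 0.1071 -0.4645  0.4006] w 0.001
shift [0.0027 0.017  0.1948]
[293.0384 224.8609] 69.74897412454015 [[-0.0298  0.9996  0.0014  0.2235]
 [ 0.9465  0.0278  0.3214 -0.454 ]
 [ 0.3212  0.0109 -0.9469  0.2404]
 [ 0.      0.      0.      1.    ]]
[348.2875 263.0708]
```

View pics/w1.png

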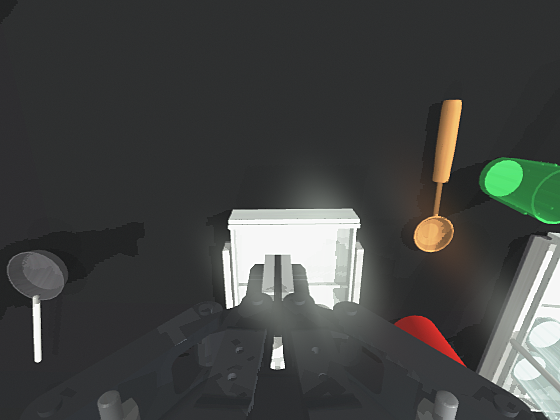

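Wrist view: the bowl lip's top edge runs (228–360, ~222), centre at column 294. The estimate projects to (293,225), so it agrees. Descending in front of it.

```bash
python3 -m inch '[[[0.002,0.006,0.03,0],[0.002,0.006,0.03,0],[0.002,0.006,0.03,0],[0.002,0,0.03,-0.01],[0.002,0,0.03,0],[0,0,0.03,0],[0,0,0.012,0],[0,0,0.005,0],[0,0,0,0],[0,0,0,0]]]'
python3 -c "
from h import *
rel([.473,-.191,.030])"
```

```text
time: 4.3
tcp_pos: [0.4427, -0.1728, 0.0293]
orientation: [-0.032, 0.999, 0.003, 0.006]
wrist_force: [0.5, 0.0, -0.5]
width: -0.002
t 4.3 tcp [ 0.4427 -0.1728  0.0293] ytool yaw-90 0.06406354608071485 ztool [ 0.0126  0.0061 -0.9999] F [ 0.4603  0.0035 -0.5381] w -0.002
shift [-0.0291 -0.0201 -0.0005]
```

```bash
python3 -m inch '[[[-0.006,-0.008,0,0.01],[-0.006,-0.006,0,0.01],[-0.005,0,0,0],[-0.005,0,0,0],[-0.005,0,0,0],[-0.005,0,0,0],[-0.005,0,0,0],[-0.005,0,0,0],[-0.005,0,0,0],[-0.005,0,0,0]]]'
python3 -c "
from h import *
rel([.513,-.19,.030])"
```

```text
time: 5.3
tcp_pos: [0.5009, -0.1866, 0.033]
orientation: [-0.021, 1.0, 0.003, 0.008]
wrist_force: [-2.9, -0.5, 1.1]
width: 0.007
t 5.3 tcp [ 0.5009 -0.1866  0.033 ] ytool yaw-90 0.04106370389958336 ztool [ 0.0156  0.0061 -0.9999] F [-2.9002 -0.5429  1.1028] w 0.007
shift [-0.0119 -0.0039  0.0032]
```

```bash
python3 -m inch '[[[-0.004,0,0.001,0],[-0.003,0,0.001,0],[-0.003,0,0,0],[-0.003,0,0,0],[-0.003,0,0,0],[-0.002,0,0,0],[-0.002,0,0,0],[-0.002,0,0,0],[-0.002,0,0,0],[-0.002,0,0,0]]]'
python3 -c "
from h import *
rel([.513,-.19,.030])"
```

```text
time: 6.3
tcp_pos: [0.5135, -0.1862, 0.0286]
orientation: [-0.018, 1.0, 0.007, -0.007]
wrist_force: [-11.3, -0.1, 9.2]
width: 0.001
t 6.3 tcp [ 0.5135 -0.1862  0.0286] ytool yaw-90 0.035918302983175554 ztool [-0.0136  0.0132 -0.9998] F [-11.2818  -0.1138   9.2166] w 0.001
shift [ 0.0006 -0.0038 -0.0014]
```

```bash
python3 -m inch '[[[-0.004,0,-0.001,0],[-0.004,0,-0.001,0],[-0.004,0,0,0],[-0.004,0,0,0],[-0.004,0,0,0],[0,0,0,0],[0,0,0,0],[0,0,0,0],[0,0,0,0],[0,0,0,0]]]'
python3 - <<'E'
from h import *
rel([.513,-.19,.030])
s=ctrl.snapshot("top");im=s["pixels"][:,:,::-1]
c=cv2.resize(im[135:260,180:390],None,fx=3.8,fy=3.8,interpolation=cv2.INTER_CUBIC);cv2.imwrite("pics/top3.png",c)
E
```

```text
time: 7.3
tcp_pos: [0.5126, -0.1864, 0.0266]
orientation: [-0.014, 0.999, 0.012, -0.027]
wrist_force: [-2.9, -1.1, 1.7]
width: 0.002
t 7.3 tcp [ 0.5126 -0.1864  0.0266] ytool yaw-90 0.027845060345108807 ztool [-0.0538  0.0233 -0.9983] F [-2.8871 -1.0556  1.7101] w 0.002
shift [-0.0001 -0.0036 -0.0035]
```

View pics/top3.png

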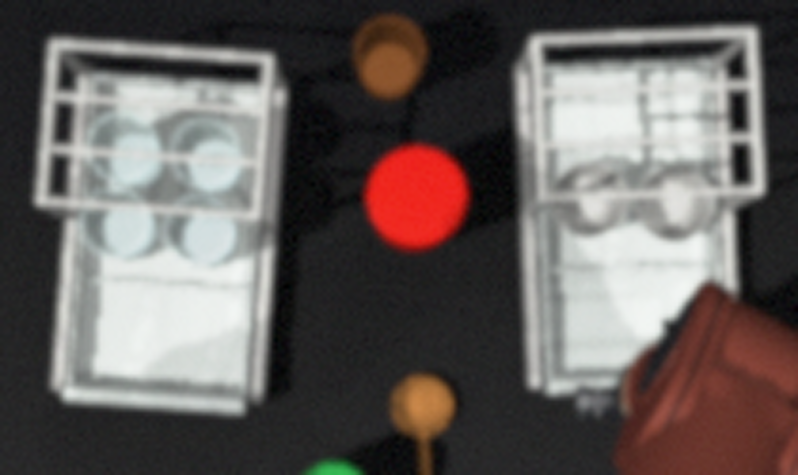

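The bowl tray is at its stop: force rose, there is no further travel, and the front is level with the rails, bowls standing. Backing off and lifting.

```bash
python3 -m inch '[[[0.012,0,0,0],[0.015,0,0,0],[0,0,-0.03,0],[0,0,-0.04,0],[0,0,-0.04,0],[0,0,-0.04,0],[0,0,-0.03,0],[0,0,0,0],[0,0,0,0],[0,0,0,0]]]'
python3 -c "
from h import *
rel([.541,.217,.19])"
```

```text
time: 8.35
tcp_pos: [0.4902, -0.1907, 0.2135]
orientation: [-0.014, 1.0, 0.013, -0.025]
wrist_force: [0.6, -0.2, 0.1]
width: 0.003
t 8.35 tcp [ 0.4902 -0.1907  0.2135] ytool yaw-90 0.028066255888641756 ztool [-0.0495  0.0256 -0.9984] F [ 0.5617 -0.2432  0.1323] w 0.003
shift [-0.0639  0.4053  0.0314]
```

```bash
python3 -m inch '[[[-0.004,0.042,0.001,0.01],[-0.004,0.042,0.001,0.01],[-0.004,0.042,0.001,0.01],[-0.004,0.042,0.001,0.01],[-0.004,0.042,0.001,0.01],[-0.004,0.042,0.001,0.01],[-0.004,0.042,0.001,0.01],[-0.004,0.042,0.001,0.01],[-0.004,0.042,0.001,0.01],[0,0,0,0]]]'
python3 - <<'E'
from h import *
rel([.541,.217,.12])
s=ctrl.snapshot("wrist");cv2.imwrite("pics/w2.png",s["pixels"][:,:,::-1])
print(proj(s,[.513,.219,.05]),proj(s,[.5179,.2961,.05]),proj(s,[.5081,.1419,.05]))
E
```

```text
time: 9.35
tcp_pos: [0.5244, 0.1989, 0.197]
orientation: [0.035, 0.999, 0.009, -0.034]
wrist_force: [-0.8, 0.8, -0.4]
width: -0.002
t 9.35 tcp [0.5244 0.1989 0.197 ] ytool yaw-90 -0.07148664798754134 ztool [-0.067   0.0213 -0.9975] F [-0.8009  0.7909 -0.4335] w -0.002
shift [-0.0205  0.018   0.0761]
[294.8217 193.0139] [371.8237 192.2193] [217.243  193.8144]
```

View pics/w2.png

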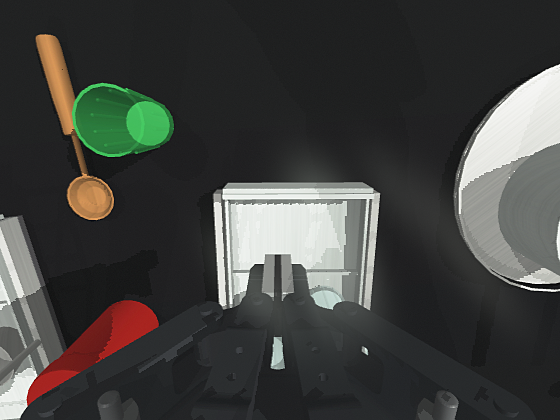

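Wrist view: the glass lip is the bright bar near (222–378, 182–198), with bare floor behind it down to the rib at row ~271. I'll read its profile numerically.

Run:
```python
import cv2
im=cv2.imread("pics/w2.png",0)
for c in(250,290,340): print(c,list(im[176:208,c]))
print(list(im[190,210:232]),list(im[190,365:388]))
from h import *
s=ctrl.snapshot("wrist")
for z,x,n in((.05,.518,"inner top"),(.05,.513,"step"),(.046,.508,"outer top"),(.016,.508,"outer low")): print(n,proj(s,[x,.219,z]))
```

```text
250 [np.uint8(34), np.uint8(31), np.uint8(32), np.uint8(33), np.uint8(31), np.uint8(25), np.uint8(53), np.uint8(165), np.uint8(151), np.uint8(145), np.uint8(144), np.uint8(141), np.uint8(165), np.uint8(243), np.uint8(234), np.uint8(233), np.uint8(234), np.uint8(216), np.uint8(194), np.uint8(242), np.uint8(238), np.uint8(239), np.uint8(248), np.uint8(194), np.uint8(108), np.uint8(119), np.uint8(115), np.uint8(135), np.uint8(224), np.uint8(241), np.uint8(235), np.uint8(234)]
290 [np.uint8(53), np.uint8(52), np.uint8(54), np.uint8(54), np.uint8(52), np.uint8(45), np.uint8(97), np.uint8(159), np.uint8(151), np.uint8(148), np.uint8(148), np.uint8(143), np.uint8(167), np.uint8(243), np.uint8(233), np.uint8(232), np.uint8(235), np.uint8(186), np.uint8(225), np.uint8(239), np.uint8(237), np.uint8(239), np.uint8(250), np.uint8(152), np.uint8(123), np.uint8(128), np.uint8(125), np.uint8(115), np.uint8(105), np.uint8(248), np.uint8(237), np.uint8(235)]
340 [np.uint8(46), np.uint8(47), np.uint8(48), np.uint8(48), np.uint8(48), np.uint8(43), np.uint8(88), np.uint8(144), np.uint8(137), np.uint8(13
[... 405 characters left out ...]
np.uint8(33), np.uint8(90), np.uint8(114), np.uint8(112), np.uint8(111), np.uint8(109), np.uint8(100), np.uint8(137), np.uint8(253), np.uint8(239), np.uint8(242), np.uint8(233), np.uint8(233), np.uint8(234), np.uint8(234), np.uint8(234), np.uint8(234)] [np.uint8(207), np.uint8(207), np.uint8(207), np.uint8(206), np.uint8(207), np.uint8(207), np.uint8(211), np.uint8(212), np.uint8(167), np.uint8(125), np.uint8(74), np.uint8(30), np.uint8(36), np.uint8(39), np.uint8(42), np.uint8(44), np.uint8(44), np.uint8(44), np.uint8(45), np.uint8(46), np.uint8(45), np.uint8(47), np.uint8(49)]
inner top [298.7708 197.548 ]
step [298.4938 192.6603]
outer top [297.8884 187.0186]
outer low [295.685  182.2003]
```

The lip agrees with the estimate to about 1 mm, with the inner face at x≈0.5195. Aim behind it at x≈0.541.

```bash
python3 -m inch '[[[-0.006,0.005,0,-0.01],[-0.006,0.005,0,0],[-0.004,0.004,0.01,0],[0,0,0.025,0],[0,0,0.025,0],[0,0,0.01,0],[0,0,0,0],[0,0,0,0],[0,0,0,0],[0,0,0,0]]]'
python3 -c "
from h import *
rel([.541,.217,.028])"
```

```text
time: 10.45
tcp_pos: [0.5418, 0.2012, 0.1236]
orientation: [0.038, 0.999, 0.008, -0.032]
wrist_force: [-0.3, -0.1, 0.0]
width: -0.001
t 10.45 tcp [0.5418 0.2012 0.1236] ytool yaw-90 -0.07661799666278268 ztool [-0.0642  0.019  -0.9978] F [-0.2752 -0.0931  0.0231] w -0.001
shift [-0.0043  0.0143  0.0957]
```

```bash
python3 -m inch '[[[-0.001,0.007,0.005,-0.01],[-0.001,0.007,0.015,0],[-0.001,0.002,0.02,0],[0,0,0.02,0],[0,0,0.02,0],[0,0,0.01,0],[0,0,0.003,0],[0,0,0,0],[0,0,0,0],[0,0,0,0]]]'
python3 -c "
from h import *
rel([.525,.218,.028])"
```

```text
time: 11.45
tcp_pos: [0.5412, 0.2254, 0.0262]
orientation: [0.031, 0.999, 0.01, -0.031]
wrist_force: [0.1, -1.0, 0.5]
width: -0.002
t 11.45 tcp [0.5412 0.2254 0.0262] ytool yaw-90 -0.06193091737609091 ztool [-0.0604  0.0224 -0.9979] F [ 0.1371 -0.9994  0.4646] w -0.002
shift [ 0.0158 -0.0084 -0.001 ]
```

```bash
python3 -m inch '[[[0.003,0,0,0],[0.003,0,0,0],[0.004,0,0.0003,0],[0.004,0,0.0003,0],[0.004,0,0.0003,0],[0.004,0,0.0003,0],[0.004,0,0.0003,0],[0.004,0,0.0003,0],[0.004,0,0.0003,0],[0.004,0,0.0003,0]]]'
python3 -c "
from h import *
rel()"
```

```text
time: 12.45
tcp_pos: [0.5032, 0.2283, 0.0286]
orientation: [0.031, 0.999, 0.012, -0.027]
wrist_force: [2.5, -0.0, -0.5]
width: 0.003
t 12.45 tcp [0.5032 0.2283 0.0286] ytool yaw-90 -0.0629545078257232 ztool [-0.0535  0.0249 -0.9983] F [ 2.4675 -0.002  -0.4768] w 0.003
```

```bash
python3 -m inch '[[[0.004,0,0.0005,0],[0.004,0,0.0005,0],[0.004,0,0.0005,0],[0.004,0,0.0005,0],[0.004,0,0.0005,0],[0.004,0,0.0005,0],[0.004,0,0.0005,0],[0.004,0,0.0005,0],[0.004,0,0.0005,0],[0.004,0,0.0005,0]]]'
python3 -c "
from h import *
rel()"
```

```text
time: 13.45
tcp_pos: [0.4605, 0.2315, 0.0267]
orientation: [0.031, 0.999, 0.012, -0.026]
wrist_force: [2.0, -0.1, 2.2]
width: -0.002
t 13.45 tcp [0.4605 0.2315 0.0267] ytool yaw-90 -0.06313453883830156 ztool [-0.0515  0.0261 -0.9983] F [ 2.0145 -0.0503  2.1709] w -0.002
```

```bash
python3 -m inch '[[[0.003,0,0,0],[0.003,0,0,0],[0.003,0,0,0],[0.003,0,0,0],[0.003,0,0,0],[0.002,0,0,0],[0.002,0,0,0],[0.002,0,0,0],[0.002,0,0,0],[0.002,0,0,0]]]'
python3 -c "
from h import *
rel()"
```

```text
time: 14.45
tcp_pos: [0.4343, 0.2331, 0.0273]
orientation: [0.031, 0.999, 0.012, -0.025]
wrist_force: [15.4, -0.1, -12.2]
width: 0.003
t 14.45 tcp [0.4343 0.2331 0.0273] ytool yaw-90 -0.06294216799000729 ztool [-0.049   0.026  -0.9985] F [ 15.3604  -0.1413 -12.2394] w 0.003
```

Force jumped to 15 N at about 97 mm of travel, so this looks like the stop. One more small confirming pull, then a look.

```bash
python3 -m inch '[[[0.003,0,0,0],[0.003,0,0,0],[0.003,0,0,0],[0,0,0,0],[0,0,0,0],[0,0,0,0],[-0.005,0,0,0],[-0.005,0,0,0],[0,0,0,0],[0,0,0,0]]]'
python3 -c "
from h import *
rel()"
```

```text
time: 15.45
tcp_pos: [0.4439, 0.2312, 0.0279]
orientation: [0.033, 0.999, 0.013, -0.017]
wrist_force: [0.6, 0.3, -1.1]
width: 0.002
t 15.45 tcp [0.4439 0.2312 0.0279] ytool yaw-90 -0.06678485784196786 ztool [-0.0339  0.027  -0.9991] F [ 0.563   0.2609 -1.1355] w 0.002
```

Off the lip with no contact force. Lift clear and look.

```bash
python3 -m inch '[[[0,0,-0.02,0],[0,0,-0.03,0],[0,0,-0.04,0],[0,0,-0.04,0],[0,0,-0.04,0],[0,0,-0.02,0],[0,0,0,0],[0,0,0,0],[0,0,0,0],[0,0,0,0]]]'
python3 - <<'E'
from h import *
rel()
s=ctrl.snapshot("top");im=s["pixels"][:,:,::-1]
c=cv2.resize(im[110:310,170:390],None,fx=3,fy=3,interpolation=cv2.INTER_CUBIC);cv2.imwrite("pics/top4.png",c)
s=ctrl.snapshot("wrist");im=s["pixels"];cv2.imwrite("pics/w3.png",im[:,:,::-1])
u=np.array([np.cos(-.062),np.sin(-.062)])
p0=np.array([.5195,.219])-u*.005
for t in(.09,.095,.1): print(t,[proj(s,[*(p0-u*t+u*d),z]) for d,z in((.005,.05),(-.005,.046))])
print(*im[:,:,1][160:240,270].tolist())
E
```

```text
time: 16.45
tcp_pos: [0.4471, 0.2245, 0.2214]
orientation: [0.033, 0.999, 0.01, -0.021]
wrist_force: [0.1, 0.0, -0.2]
width: -0.001
t 16.45 tcp [0.4471 0.2245 0.2214] ytool yaw-90 -0.06654660770846133 ztool [-0.0417  0.0221 -0.9989] F [ 0.1391  0.0076 -0.1625] w -0.001
0.09 [array([273.8859, 180.4971]), array([273.7912, 170.588 ])]
0.095 [array([273.8539, 175.8456]), array([273.759 , 165.9102])]
0.1 [array([273.8217, 171.154 ]), array([273.7265, 161.1923])]
164 147 142 134 216 225 222 224 190 183 234 230 232 245 117 131 134 133 131 123 255 248 243 241 242 241 241 241 240 240 241 240 241 240 241 241 241 240 240 240 240 240 240 240 240 239 240 239 239 239 239 239 239 238 238 239 238 238 238 238 238 238 238 238 238 238 238 238 238 238 238 238 238 238 238 238 238 238 238 238
```

View pics/top4.png

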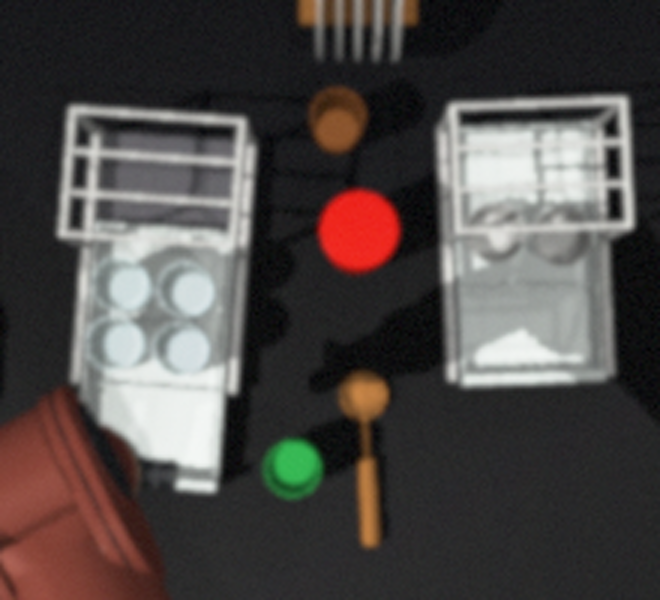

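View pics/w3.png

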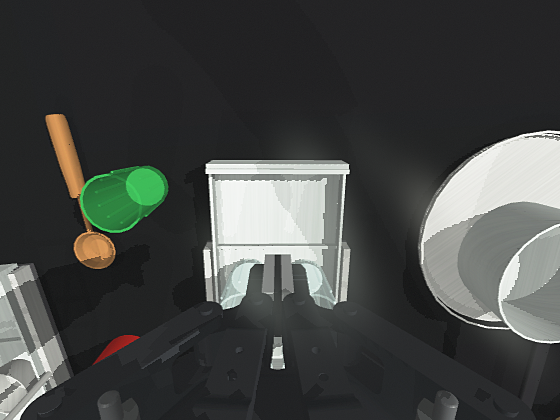

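```bash
python3 -c "
from h import *
rel();print(ctrl.hand_in())"
```

```text
t 16.55 tcp [0.4472 0.2245 0.2215] ytool yaw-90 -0.06658674522495245 ztool [-0.0417  0.022  -0.9989] F [ 0.6398  0.1205 -0.6353] w 0.002
the job is handed in; nothing more can be done
None
```

I pushed the bowl tray fully home with the shut fingertips, then drew the tumbler tray out to its stop from behind its lip. The job was handed in at 16.55 s, with no verdict given.

- **Bowl tray:** it moved about 42 mm. The force then rose to about 11 N, and the tip went no further when I pushed again. In the top view its front sits level with the rail ends.
- **Tumbler tray:** the force jumped from about 2 N to 15 N near the end of the pull. From the wrist picture it travelled about 97 mm, which suggests it started about 3 mm open. I did not measure the full 100 mm opening directly.
- **Everything else:** the last pictures show the tumblers and bowls standing. The canister, spoon and green tumbler look unmoved. I did not measure the saucepan or strainer again; the tool never went near either of them.
- **Robot at hand-in:** the fingers were about 0.17 m above the lip, with a wrist force under 1 N.

The tool tilted about 3° during the pushing and stayed slightly tilted afterwards. The checks I made did not disagree.

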